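Fit the filter cell on the documentation camera and hold it home

ROBOT

A 6-joint arm with a two-finger parallel gripper is mounted at the origin on the work surface. World frame = base frame: x ahead of the robot, y to its left, z up, the work surface at z = 0. Lengths are in m, angles in rad, forces in N, time in s.
With the tool pointing down it reaches from about 0.25 to 0.775 m from the base axis. Payload 4 kg.
Tool frame: the origin (TCP) lies midway between the tips of the shut fingers; the grasp point (between the pads) lies grip_point_offset behind it (grip_point_offset is the distance from the TCP to the grasp point, in m); z points along the fingers, y is the line along which they close (so a half turn about z gives the same grasp; the last joint's range is limited). The gripper opens to 94 mm and grips with 3 to 60 N. Pads are 16 mm wide; open, the fingers measure 119 mm over their backs; the gripper's body (75 mm by 177 mm) begins 78 mm behind the grasp point.
Start: joints at [-1.395, 0.087, 1.371, -0, 1.684, -0.103], TCP at [0.151, -0.529, 0.166] pointing down, gripper open.
Joint ranges: [-3.1, 3.1], [-0.76, 2.03], [0.27, 2.55], [-1.08, 4.22], [0.17, 2.65], [-2.57, 2.57]. Speed limits (rad/s): [2.79, 2.79, 3.14, 3.14, 3.14, 3.14].

INTERFACE

Orientations are given as [roll, pitch, yaw] about the fixed x, y, z axes, in that order (R = Rz(yaw) Ry(pitch) Rx(roll)).
In Python, from bench import * gives the robot as it stands. The module is installed in compiled form; this text tells all that it offers.
- The arm moves only by the tool apply_moves, never from a script. Its argument "commands" is a list of rows, each a list of 7 numbers: the turn, a rotation vector about the world's x, y, z in rad, then the shift along the world's x, y, z in m, then the opening in per cent of the stroke, from 0 (shut) to 100 (fully open). In form: [[ax, ay, az, x, y, z, jaw], ...]. A call has exactly 5 rows; each row is the pose to reach, as a shift and turn from the pose commanded when the call began; what a row does not reach only later rows make up. A row lasts 1/10 s, in which the tool goes at most 50 mm and 8.59 degrees, less where a joint would pass 70% of its speed; a pose out of reach is approached as far as the arm can. A call with a gripper value outside its range is refused whole. The fingers move at their own pace and stop on an object; the grip force is fixed at half the most. Time passes only in rows, so rows that repeat a pose let the fingers close, or fill a call up. It gives the time, the measured TCP pose, the force, the opening and the grip force at its end, in the units of the state.
- get_obs(): the state, without advancing time (a new reading comes with each control period).
- snapshot(name): name is "scene" or "top"; returns a dict with "pixels" (384x512x3 uint8, red, green, blue), "vertical_fov" (degrees; the focal length in pixels is half the picture's height over the tangent of half this angle, whatever the lens; pixels are square), "cx", "cy" (the principal point, pixels), "rvec" (rotation vector, rad) and "tvec" (3), from world to camera coordinates, as OpenCV has them. Camera axes: x right, y down, z forward; pixel columns grow to the right and rows downward; lengths in m; the calibration is good to about 2 mm. A picture is of the moment at which its call begins. There is no depth.
- close_job(): hands the job in; it is judged then, once.
Trained networks look in the newest picture that a camera, given by its name, has taken for a name from the list of things; names that differ only in an ending like _2 or _b are one class to them, and where a whole thing is asked for, a point or a joint stands for the part that bears it (a point fixed in the world has none). Each returns a list of dicts, best first, with "score" (0 to 1); they miss things now and then, are a little off and sometimes report something else, mostly with a low value. They report only what shows in the picture. A call takes as long as a camera call. They do not tell look-alikes from the thing itself.
- masks_of(camera, query): "mask" (384x512 bool, what is visible of it) and "extent" ([left, top, right, bottom] in pixels, round what is visible of it).
- place_of(camera, query): "pixel" ([column, row] in pixels: a listed point, or the origin of a listed thing).
The state is a dict: "time": time; "joint_positions": joint angles; "qvel": joint speeds; "joint_torque": joint torques, N m; "tool_pos": TCP position; "ee_rot": TCP orientation; "wrist_force": force on the tool from outside, world axes, zero at the start; "wrist_torque": the same for the moment, N m; "width": finger opening in m; "finger_force": force on a finger pad.
Only numpy, scipy, OpenCV 4.12 (cv2) and the standard library are available. Lean on these libraries where they do the work, as an engineer would, in place of code of your own. Each camera call takes 0.05 s, during which the arm holds its last target. There are 200 camera calls.

TASK

The documentation camera lies on its back with the macro lens pointing up. Pick up the knurled filter cell, put it over the nose of the lens and turn it until its hidden keyways drop over the bayonet pins, then push it fully home against the sprung seal ring. Finish with the cell still gripped by its rim and pressed home, do not let go, so that I can nip up its grub screws; leave the other things on the bench where they are.

Things in the scene. Friction and masses are not known exactly. Their poses are not given: they have to be found in the camera images.
- cell: Loose filter cell, open end down: plain aluminium ring, 60 mm outside diameter (knurled 6 to 22 mm up), 26 mm high, about 0.11 kg; filter glass inside, its top 4 mm below the upper rim. Origin: centre of its lower face, z up. From below: bore 44 mm wide, 19 mm deep.
- keyways (a point): Same point as the cell's origin, for the keyways: three grooves 120 deg apart in the bore wall, 8 mm wide, cut out to 51 mm diameter, open at the lower face and as deep as the bore. Hidden while the cell stands; their bearing relative to its x axis is not given, so they are found by turning.
- camera: Black camera, fixed, on its back on a foam pad 115 x 150 mm, macro lens straight up. Origin: on the bench under the lens axis; +x to the viewfinder hump, z up. Body up to 58 mm high, hand grip (+y side) to 76 mm. Lens: 72 mm wide from 75 to 114 mm up, tapering to 56 mm wide from 126 mm up to the seat at 142 mm.
- seat (a point): Point on the lens axis at the seat shoulder, 142 mm above the bench: the cell's lower face comes down to it when home. Above it stands the nose, 42 mm wide, 18 mm high, its upper 3.5 mm tapered to 36 mm.
- pin_tops (a point): Point on the lens axis 9 mm above the seat, level with the tops of three steel bayonet pins on the nose: 120 deg apart, out to 48 mm diameter, 4 mm wide, 4 mm high. Their bearing varies and is not given (they can be seen). A cell not lined up stands on them. A third of a turn either way always meets the drop; play there about 2 mm each side (5 deg).
- seal (a joint): Sprung rubber-faced ring round the foot of the nose. 0: free, its face 3 mm above the seat; 0.003 m: fully pressed, level with the seat. It resists with 3 N at first and 9 N when fully pressed, and lifts the cell off again if the push is taken away.
- hood: Loose bystander: black lens hood, an open flared ring 68 mm wide below, 78 mm above, 45 mm high. Origin: centre of its underside.
- loupe: Loose bystander: small black hand loupe with a clear skirt, 41 mm wide, 46 mm high. Origin: centre of its underside.
- jar: Loose bystander: glass jar with a white lid, 52 mm wide, 62 mm high. Origin: centre of its underside.
Mind the look-alikes: they are no part of the job. Of the things that look like the cell, take the one that is farthest to the robot's left at the start.

How it is judged:
By the outcome, as a careful person would: the job done as asked, in the order asked, and still so for the second after the job is handed in, while the arm keeps its last pose, push and grip.
It also fails if it takes over 58 s, if anything falls off the work surface, if the arm or the gripper's body presses on something with over 40 N, if the wrist force passes 120 N, or if a joint passes its speed limit or range.

## Working session

There is one attempt and no reset: what is moved stays moved. The work goes in short steps, Python scripts to look and compute and a tool call to move; the robot and the scene stay as the last step left them, time stands still between calls to the robot, and variables do not carry over. Pictures are saved under pics/ and viewed, at most 10 in all, crops included, and the job is handed in when it is done.

Besides the shell and the picture viewer there is one more tool, called after "Call:" as name(argument=value, ...) on one line, values as JSON. apply_moves: Moves the arm, as the interface text tells. Its arguments: {"type":"object","properties":{"commands":{"type":"array"}},"required":["commands"]}

```bash
mkdir -p pics; cat > h.py <<'E'
from bench import *
import numpy as np, cv2
def ray(s,px):
    h=s["pixels"].shape[0]; f=h/2/np.tan(np.radians(s["vertical_fov"])/2)
    R=cv2.Rodrigues(np.array(s["rvec"],float))[0]; t=np.array(s["tvec"],float).ravel()
    d=R.T@np.array([(px[0]-s["cx"])/f,(px[1]-s["cy"])/f,1]); return -R.T@t,d
def at(s,px,z):
    o,d=ray(s,px); return o+d*(z-o[2])/d[2]
def tri(a,pa,b,pb):
    o1,d1=ray(a,pa);o2,d2=ray(b,pb)
    k=np.linalg.lstsq(np.c_[d1,-d2],o2-o1,rcond=None)[0]
    p,q=o1+k[0]*d1,o2+k[1]*d2; return (p+q)/2,np.linalg.norm(p-q)
def proj(s,p):
    h=s["pixels"].shape[0]; f=h/2/np.tan(np.radians(s["vertical_fov"])/2)
    K=np.array([[f,0,s["cx"]],[0,f,s["cy"]],[0,0,1.]])
    return cv2.projectPoints(np.array(p,float).reshape(-1,1,3),np.array(s["rvec"],float),np.array(s["tvec"],float),K,None)[0][:,0]
def save(s,n,box=None,k=1):
    im=s["pixels"][:,:,::-1]
    if box: im=im[box[1]:box[3],box[0]:box[2]]
    cv2.imwrite("pics/"+n,cv2.resize(im,None,fx=k,fy=k,interpolation=cv2.INTER_CUBIC))
E
python3 - <<'E'
from h import *
S={c:snapshot(c) for c in("scene","top")}
cv2.imwrite("pics/a.png",cv2.resize(np.vstack([S[c]["pixels"][:,:,::-1] for c in S]),None,fx=.78,fy=.78))
for c in S:
    save(S[c],c+"0.png",None,1.5)
    print(c,S[c]["vertical_fov"],ray(S[c],(256,192)))
    for q,z in(("cell",0),("seat",.142),("pin_tops",.151),("camera",0),("hood",0),("loupe",0),("jar",0)):
        for r in place_of(c,q): print(q,round(r["score"],2),np.round(r["pixel"],1),at(S[c],r["pixel"],z).round(4))
    for r in masks_of(c,"cell"): print("mask",round(r["score"],2),r["extent"],r["mask"].sum())
o=get_obs();print({k:np.round(v,3) for k,v in o.items()})
import bench;print([n for n in dir(bench) if n[0]!='_'])
E
```

```text
scene 43.11221721580124 (array([1.51707763, 0.59791721, 0.92623843]), array([-0.70886974, -0.46416392, -0.53116443]))
cell 0.78 [170.2 225. ] [ 0.6101 -0.3221  0.    ]
cell 0.77 [213.5 180.7] [ 0.3091 -0.383   0.    ]
cell 0.76 [199.2 167.5] [ 0.2635 -0.4895  0.    ]
cell 0.71 [150.8 209.9] [ 0.5844 -0.4332  0.    ]
seat 0.61 [165.9 228.5] [ 0.7678 -0.1795  0.142 ]
seat 0.52 [373.6 272.9] [0.607  0.3491 0.142 ]
camera 0.82 [260.1 243.5] [ 0.5201 -0.0344  0.    ]
hood 0.63 [206.5 200.9] [ 0.431  -0.3175  0.    ]
loupe 0.69 [350.9 311.2] [0.6175 0.3141 0.    ]
mask 0.81 [159.7, 217.2, 176.8, 230.8] 295
mask 0.74 [142.5, 200.3, 161.0, 217.8] 283
mask 0.65 [190.3, 155.8, 206.4, 173.6] 179
mask 0.47 [201.2, 172.1, 218.7, 182.6] 185
top 43.44191991455145 (array([ 0.27187034, -0.07928629,  1.34391831]), array([ 0.13756301,  0.00344764, -0.99049257]))
cell 0.87 [338.5 130.2] [ 0.6313 -0.315   0.    ]
cell 0.77 [374.9 244.6] [ 0.3036 -0.4     0.    ]
cell 0.74 [373.5 139.8] [ 0.6006 -0.4133  0.    ]
seat 0.93 [234.1 153.2] [ 0.5399 -0.0217  0.142 ]
pin_tops 0.92 [233.6 154.2] [ 0.5354 -0.0208
[... 336 characters left out ...]
 417
mask 0.68 [398.8, 247.7, 422.5, 269.0] 440
mask 0.57 [363.0, 231.9, 387.6, 251.1] 379
{'time': np.float64(0.9), 'joint_positions': array([-1.395,  0.087,  1.371, -0.   ,  1.684, -0.103]), 'qvel': array([-0.001,  0.001,  0.001, -0.001, -0.   , -0.   ]), 'joint_torque': array([-1.0000e-03, -3.4004e+01, -3.0260e+01,  7.2000e-02,  2.4000e-02,
        0.0000e+00]), 'tool_pos': array([ 0.151, -0.529,  0.166]), 'ee_rot': array([3.141, 0.   , 0.279]), 'wrist_force': array([ 0.103,  0.373, -0.101]), 'wrist_torque': array([0.004, 0.012, 0.042]), 'finger_force': np.float64(0.0), 'width': np.float64(0.094)}
['IKError', 'close_job', 'get_obs', 'grip_point_offset', 'masks_of', 'place_of', 'snapshot']
```

View pics/scene0.png

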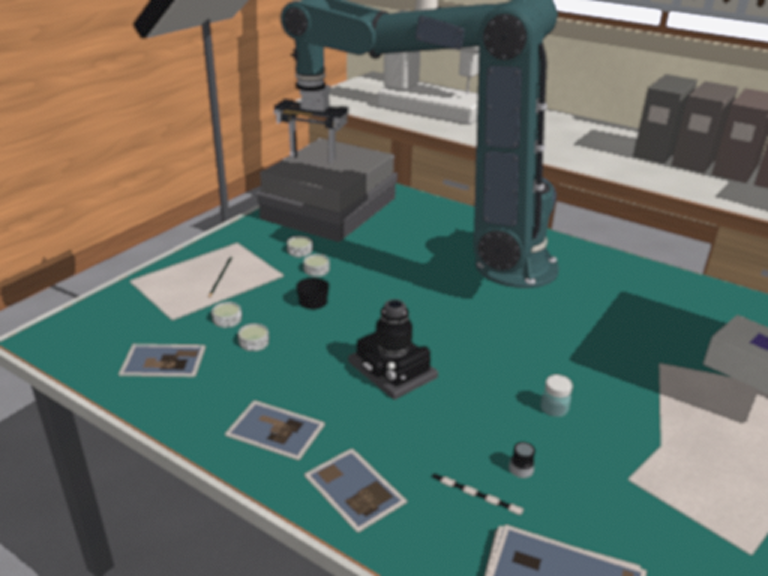

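View pics/top0.png

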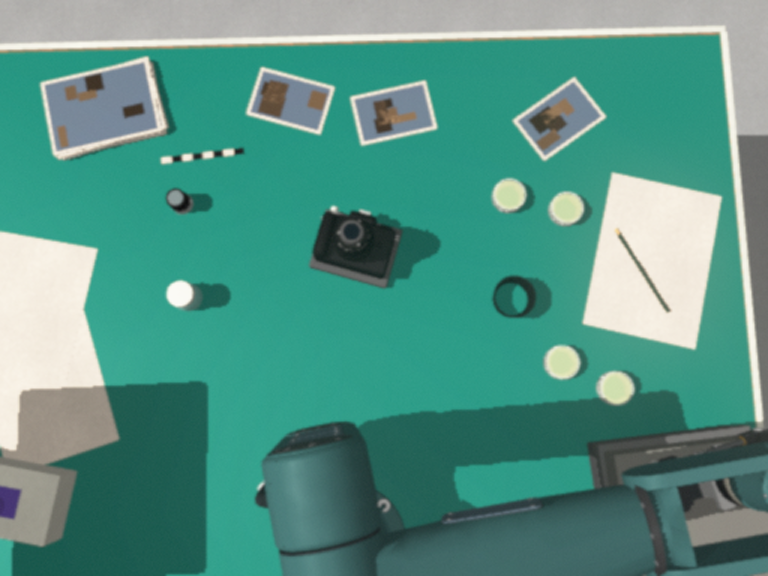

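The top view shows four look-alike cells, at raw pixels (340,130), (378,139), (375,241) and (410,258). The camera lens is at about (234,154). The cell farthest left (largest y) is the one at (340,130), near (0.62, -0.317). I'll refine its position while the arm travels there.

```bash
cat > fit.py <<'E'
from h import *
from scipy.optimize import minimize
def sil(s,x,y,z0=0,r=.03,hh=.026):
    a=np.linspace(0,2*np.pi,40); p=np.array([[x+r*np.cos(t),y+r*np.sin(t),z] for z in(z0,z0+hh) for t in a])
    hull=cv2.convexHull(proj(s,p).astype(np.float32))
    m=np.zeros((384*4,512*4),np.uint8); cv2.fillConvexPoly(m,np.round((hull+.5)*4).astype(int),255); return m
def fit(s,m,x0):
    M=cv2.resize(m.astype(np.uint8)*255,None,fx=4,fy=4)
    f=lambda v:(sil(s,*v)!=0).__xor__(M>127).sum()
    return minimize(f,x0,method="Nelder-Mead",options=dict(initial_simplex=[x0,(x0[0]+.008,x0[1]),(x0[0],x0[1]+.008)]))
E
python3 - <<'E'
from fit import *
print(grip_point_offset)
S={}
for c in("scene","top"):
    s=S[c]=snapshot(c)
    for r in masks_of(c,"cell"):
        cx,cy=np.argwhere(r["mask"]).mean(0)[::-1]; p=at(s,(cx,cy),.015)
        q=fit(s,r["mask"],p[:2]); print(c,round(r["score"],2),(cx,cy),q.x.round(4),q.fun/16)
# colour segmentation of target in both views (non-green)
for c in S:
    im=S[c]["pixels"].astype(int); u,v=proj(S[c],[.62,-.317,.013])[0].round().astype(int)
    m=np.zeros((384,512),bool); w=22
    sub=im[v-w:v+w,u-w:u+w]; m[v-w:v+w,u-w:u+w]=(sub[...,0]>sub[...,1]*.75)&(sub[...,0]>70)
    n,l,st,ce=cv2.connectedComponentsWithStats(m.astype(np.uint8)); k=l[v,u]
    q=fit(S[c],l==k,np.array([.62,-.317])); print(c,"col",st[k],ce[k],q.x.round(4),q.fun/16)
# pins region
a=S["top"];save(a,"lens.png",(205,125,270,190),9)
for c in S:
  for q in("seat","pin_tops"):
    for r in place_of(c,q)[:2]: print(c,q,r,at(S[c],r["pixel"],.142).round(4))
E
```

```text
0.0188
scene 0.71 (np.float64(198.6449704142012), np.float64(163.698224852071)) [ 0.2581 -0.4964] 19.25
scene 0.67 (np.float64(210.125), np.float64(176.30729166666666)) [ 0.308  -0.4001] 18.625
scene 0.63 (np.float64(150.22265625), np.float64(208.62890625)) [ 0.5927 -0.4264] 17.8125
scene 0.59 (np.float64(168.02076124567475), np.float64(223.97231833910035)) [ 0.6222 -0.3198] 15.125
top 0.71 (np.float64(410.12331838565024), np.float64(258.32286995515693)) [ 0.2644 -0.4898] 18.25
top 0.65 (np.float64(374.3365617433414), np.float64(241.07990314769975)) [ 0.3132 -0.3953] 27.0625
top 0.56 (np.float64(338.77111716621255), np.float64(129.97547683923705)) [ 0.6288 -0.3134] 42.0625
scene col [158 216  21  18 320] [168.53125  224.403125] [ 0.623  -0.3163] 19.75
top col [328 119  23  23 416] [338.98076923 129.99519231] [ 0.6284 -0.3134] 17.875
top seat {'pixel': [235.8, 156.3], 'score': 0.8} [ 0.5318 -0.0259  0.142 ]
top pin_tops {'pixel': [233.4, 155.1], 'score': 0.63} [ 0.535  -0.0198  0.142 ]
```

View pics/lens.png

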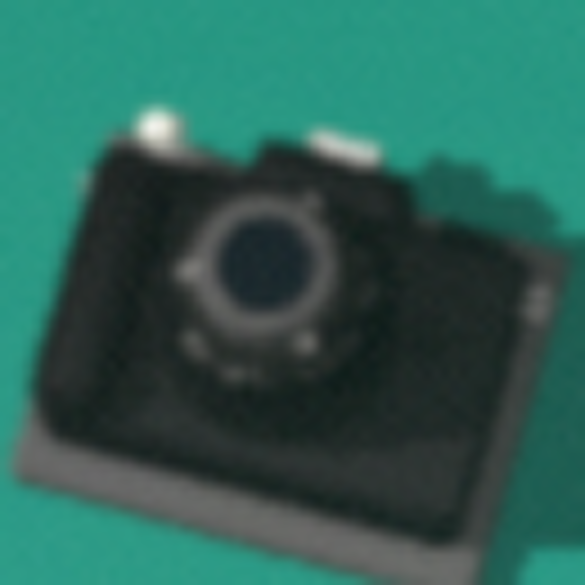

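Call:
apply_moves(commands=[[0, 0, 0.14, 0.03, 0.01, 0.02, 100], [0, 0, 0.28, 0.07, 0.03, 0.03, 100], [0, 0, 0.42, 0.115, 0.05, 0.03, 100], [0, 0, 0.56, 0.16, 0.07, 0.03, 100], [0, 0, 0.7, 0.205, 0.09, 0.03, 100]])

```text
time: 1.8
tool_pos: [0.358, -0.438, 0.1964]
ee_rot: [3.141, 0.0, 0.984]
wrist_force: [-0.6, -1.0, -0.8]
width: 0.0938
finger_force: 0.0
```

Crop: the nose ring is centred at raw (234.3,154.1). The bright pins are near (225.6,154.8), (238.9,163) and (239.4,147).

Call:
apply_moves(commands=[[0, 0, 0.14, 0.045, 0.02, 0, 100], [0, 0, 0.28, 0.09, 0.04, 0, 100], [0, 0, 0.42, 0.135, 0.06, 0, 100], [0, 0, 0.5, 0.18, 0.08, 0, 100], [0, 0, 0.592, 0.225, 0.1, 0, 100]])

```text
time: 2.3
tool_pos: [0.5831, -0.3377, 0.196]
ee_rot: [3.141, 0.0, 1.575]
wrist_force: [-0.2, -0.1, 0.5]
width: 0.0936
finger_force: 0.0
```

Call:
apply_moves(commands=[[0, 0, 0, 0.025, 0.013, -0.02, 100], [0, 0, 0, 0.045, 0.024, -0.05, 100], [0, 0, 0, 0.045, 0.024, -0.09, 100], [0, 0, 0, 0.045, 0.024, -0.12, 100], [0, 0, 0, 0.045, 0.024, -0.12, 100]])

```text
time: 2.8
tool_pos: [0.623, -0.3124, 0.0687]
ee_rot: [-3.131, -0.007, 1.571]
wrist_force: [-0.4, 0.7, -0.6]
width: 0.094
finger_force: 0.0
```

```bash
python3 - <<'E'
from h import *
o=get_obs(); print(o["tool_pos"],o["ee_rot"],o["joint_positions"].round(3))
T=[]
for c in("scene","top"):
    s=snapshot(c); p=o["tool_pos"]; u,v=proj(s,p)[0].round().astype(int)
    im=s["pixels"][:,:,::-1][v-32:v+32,u-25:u+25]; im=cv2.resize(im,None,fx=8,fy=8,interpolation=cv2.INTER_CUBIC)
    for q,col in(([p[0],p[1],.026],(0,0,255)),(p,(255,0,0))):
        w=(proj(s,q)[0]-[u-25,v-32]+.5)*8; cv2.circle(im,tuple(w.astype(int)),3,col,-1)
    T.append(im)
cv2.imwrite("pics/b.png",np.hstack(T))
E
```

```text
[ 0.62301505 -0.31236097  0.06867468] [-3.13076358 -0.00655041  1.57129498] [-0.546  0.459  1.103 -0.     1.592 -0.547]
```

View pics/b.png

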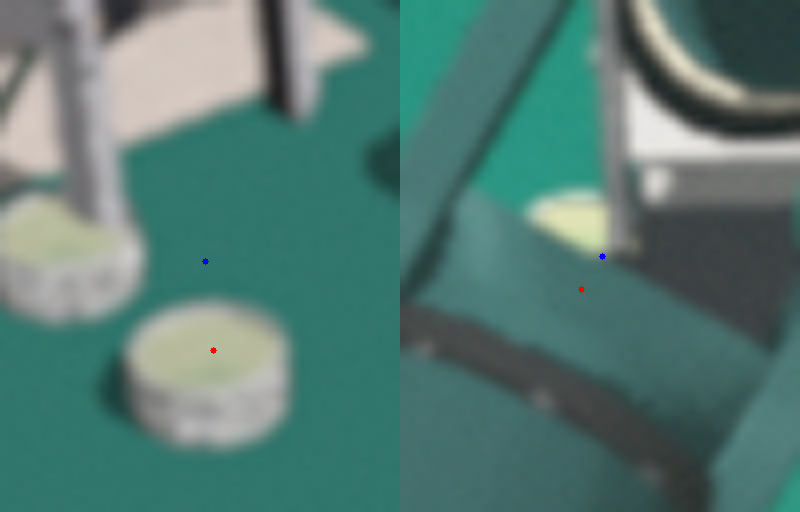

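The cell lines up with the red mark in both views, but the fingertips don't sit where the TCP projects. I'll check that before descending.

```bash
python3 - <<'E'
from h import *
o=get_obs(); p=o["tool_pos"];print(p,o["ee_rot"],o["joint_positions"].round(3),o["time"])
S={c:snapshot(c) for c in("scene","top")}
o=get_obs(); p=o["tool_pos"];print(p,o["time"])
q=[.62301505,-.31236097,.06867468]
uv={c:proj(S[c],q)[0].round()-[25,32] for c in S}
A=np.array([105,225])/8-.5+uv["scene"];B=np.array([225,250])/8-.5+uv["top"]; print(tri(S["scene"],A,S["top"],B))
A2=np.array([295,115])/8-.5+uv["scene"]; print(A,A2,B)
for z in(.05,.08,.11,.14): print(z,at(S["scene"],A,z).round(3),at(S["scene"],A2,z).round(3),at(S["top"],B,z).round(3))
for d in(-.053,.053): print(d,[proj(S[c],p+[d,0,0])[0].round(1) for c in S])
T=[]
for c in S:
    im=S[c]["pixels"][:,:,::-1]; u,v=uv[c].astype(int)+[25,32]; im=im[v-50:v+50,u-50:u+50].copy(); im=cv2.resize(im,(400,400),interpolation=cv2.INTER_CUBIC)
    for d,col in((-.053,(0,0,255)),(.053,(255,0,0))):
        cv2.circle(im,tuple(((proj(S[c],p+[d,0,0])[0]-[u-50,v-50]+.5)*4).astype(int)),3,col,-1)
    T.append(im)
cv2.imwrite("pics/c.png",np.hstack(T))
E
```

```text
[ 0.62615478 -0.3147596   0.0758573 ] [-3.14067508e+00 -5.40733821e-04  1.57070834e+00] [-0.547  0.454  1.095 -0.     1.593 -0.547] 2.9
[ 0.62769789 -0.31588219  0.07921999] 3.0
(array([ 0.63300311, -0.33237386,  0.07803006]), np.float64(0.0335218128744122))
[155.625 205.625] [179.375 191.875] [344.625 125.75 ]
0.05 [ 0.608 -0.382  0.05 ] [ 0.5   -0.377  0.05 ] [ 0.63  -0.324  0.05 ]
0.08 [ 0.639 -0.349  0.08 ] [ 0.535 -0.343  0.08 ] [ 0.622 -0.318  0.08 ]
0.11 [ 0.67  -0.315  0.11 ] [ 0.57 -0.31  0.11] [ 0.614 -0.312  0.11 ]
0.14 [ 0.701 -0.282  0.14 ] [ 0.605 -0.277  0.14 ] [ 0.605 -0.307  0.14 ]
-0.053 [array([177.5, 200.1]), array([344.7, 142.9])]
0.053 [array([153.9, 215.6]), array([342.7, 104.8])]
```

View pics/c.png

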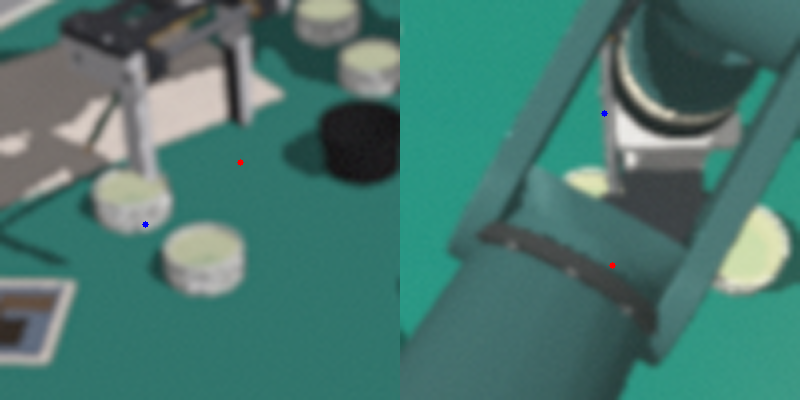

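Call:
apply_moves(commands=[[0, 0, 0, 0, 0, 0, 64], [0, 0, 0, 0, 0, 0, 64], [0, 0, 0, 0, 0, 0, 64], [0, 0, 0, 0, 0, 0, 64], [0, 0, 0, 0, 0, 0, 64]])

```text
time: 3.5
tool_pos: [0.6264, -0.3148, 0.0761]
ee_rot: [3.141, 0.0, 1.571]
wrist_force: [-0.5, -0.3, -0.2]
width: 0.0606
finger_force: 0.0
```

```bash
python3 - <<'E'
from h import *
o=get_obs(); p=o["tool_pos"];print(p,o["width"],o["time"])
s=snapshot("scene"); u,v=proj(s,p)[0].round().astype(int)
im=s["pixels"][:,:,::-1][v-40:v+35,u-50:u+50].copy(); im=cv2.resize(im,None,fx=8,fy=8,interpolation=cv2.INTER_CUBIC)
w=o["width"]/2
for d,z,col in((-w,0,(0,0,255)),(w,0,(255,0,0)),(w,.0188,(255,255,0)),(-w,.0188,(0,255,255)),(-w,.0968,(0,128,255)),(w,.0968,(255,128,0))):
    cv2.circle(im,tuple(((proj(s,p+[d,0,z])[0]-[u-50,v-40]+.5)*8).astype(int)),3,col,-1)
cv2.imwrite("pics/d.png",im)
E
```

```text
[ 0.62635138 -0.31483232  0.07611137] 0.06060934992675715 3.5
```

View pics/d.png

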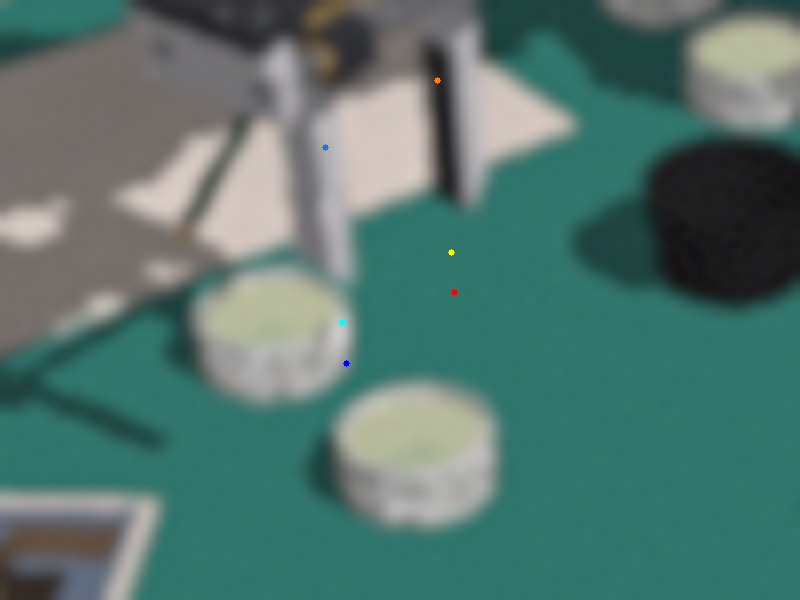

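Call:
apply_moves(commands=[[0, 0, 0, 0, 0, -0.01, 95], [0, 0, 0, 0, 0, -0.02, 95], [0, 0, 0, 0, 0, -0.03, 95], [0, 0, 0, 0, 0, -0.035, 95], [0, 0, 0, 0, 0, -0.035, 95]])

```text
time: 4.05
tool_pos: [0.6253, -0.3142, 0.0388]
ee_rot: [-3.139, -0.002, 1.571]
wrist_force: [0.5, -0.2, -0.0]
width: 0.0888
finger_force: 0.0
```

```bash
python3 - <<'E'
from h import *
o=get_obs(); p=o["tool_pos"];print(p,o["width"],o["time"],o["wrist_force"])
S={c:snapshot(c) for c in("scene","top")}
print("nose",tri(S["scene"],(263.3,204),S["top"],(234.3,154.1)),"cell",tri(S["scene"],(167.6,221.5),S["top"],(339.5,130)))
for q in("cell","seat","pin_tops"):
  for c in S:
    for r in place_of(c,q)[:2]: print(c,q,np.round(r["pixel"],1),r["score"])
T=[]
for c in S:
    s=S[c];u,v=proj(s,p)[0].round().astype(int)
    im=cv2.resize(s["pixels"][:,:,::-1][v-35:v+35,u-25:u+25],None,fx=8,fy=8,interpolation=cv2.INTER_CUBIC)
    w=o["width"]/2
    for d,col in((-w,(0,0,255)),(w,(255,0,0))):
        cv2.circle(im,tuple(((proj(s,p+[d,0,0])[0]-[u-25,v-35]+.5)*8).astype(int)),3,col,-1)
    T.append(im)
cv2.imwrite("pics/e.png",np.hstack(T))
E
```

```text
[ 0.62532538 -0.31415526  0.03879425] 0.08884709047279855 4.05 [ 0.49787703 -0.15680853 -0.018078  ]
nose (array([ 0.53337113, -0.02168609,  0.15783952]), np.float64(0.0027935186489789284)) cell (array([ 0.62581502, -0.31447816,  0.02568894]), np.float64(0.0028153877941822576))
scene cell [210.6 181.7] 0.7
scene cell [168.  230.2] 0.61
top cell [376.1 244.3] 0.9
top cell [376.8 138.3] 0.69
scene seat [370.9 269.9] 0.5
top seat [233.4 153.6] 0.65
top pin_tops [235.1 156.1] 0.85
top pin_tops [335.2 128.5] 0.73
```

View pics/e.png

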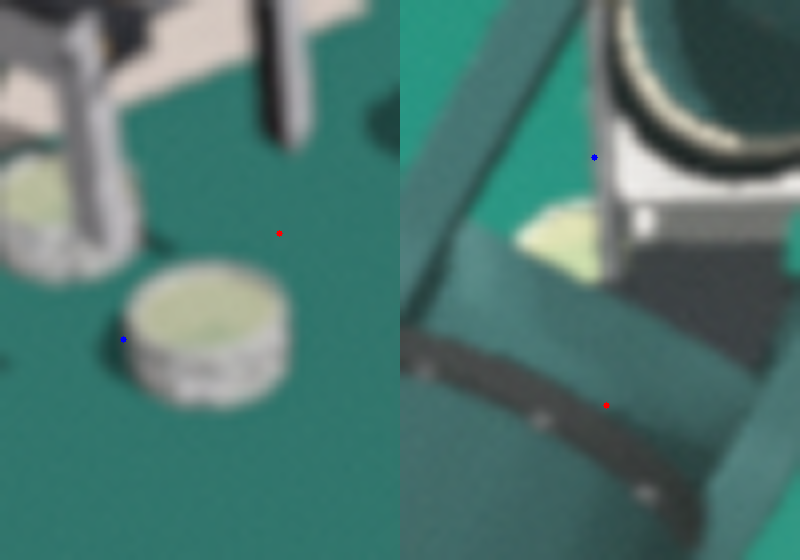

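```bash
python3 - <<'E'
from h import *
s=snapshot("scene");t=snapshot("top")
def show(name,p,px):
    p=np.array(p);o,d=ray(s,px);d/=np.linalg.norm(d)
    print(name,"proj",proj(s,p)[0].round(1),"seen",np.round(px,1),"top proj",proj(t,p)[0].round(1))
    w=o-p; k=-(w@d); print("  nearest off",(w+k*d).round(3)); 
    for z in(0,.02,.04): print("  dz",z,(at(s,px,p[2]+z)-p).round(3))
    b=np.arctan2(p[1],p[0]); e=np.array([-np.sin(b),np.cos(b),0]);r=np.array([np.cos(b),np.sin(b),0])
    print("  rad,tan at dz0",((at(s,px,p[2])-p)@r).round(3),((at(s,px,p[2])-p)@e).round(3))
show("start",[.151,-.529,.166],np.array([313,160])/1.5)
p=np.array([.6264,-.3148,.0761]);u,v=proj(s,p)[0].round()
show("d",p,np.array([(325+470)/2,(275+200)/2])/8-.5+[u-50,v-40])
p=np.array([.62532538,-.31415526,.03879425]);u,v=proj(s,p)[0].round()
show("e",p,np.array([(100+295)/2,(245+148)/2])/8-.5+[u-25,v-35])
print(proj(t,[0,0,0]),proj(s,[0,0,0]),proj(s,[0,0,.5]))
E
```

```text
start proj [208.3 116. ] seen [208.7 106.7] top proj [449.4 305.7]
  nearest off [-0.012 -0.006  0.033]
  dz 0 [-0.074 -0.058  0.   ]
  dz 0.02 [-0.037 -0.027  0.02 ]
  dz 0.04 [0.001 0.005 0.04 ]
  rad,tan at dz0 0.035 -0.087
d proj [166.6 208.4] seen [166.2 197.2] top proj [343.1 124.5]
  nearest off [-0.014 -0.012  0.029]
  dz 0 [-0.047 -0.045  0.   ]
  dz 0.02 [-0.025 -0.023  0.02 ]
  dz 0.04 [-0.003 -0.     0.04 ]
  rad,tan at dz0 -0.021 -0.062
e proj [167.9 218.2] seen [167.2 207.1] top proj [340.6 128.6]
  nearest off [-0.014 -0.013  0.029]
  dz 0 [-0.045 -0.045  0.   ]
  dz 0.02 [-0.024 -0.023  0.02 ]
  dz 0.04 [-0.003 -0.002  0.04 ]
  rad,tan at dz0 -0.02 -0.06
[[232.21682645 361.94592693]] [[343.69555299 177.82018004]] [[362.44820901  44.63388765]]
```

The start and current poses both fit fingertips about 38 mm above the reported TCP, with no sideways error. I'll go down to the nominal grasp height, which is safe in either case, and close to test.

Call:
apply_moves(commands=[[0, 0, 0, 0, 0, -0.012, 100], [0, 0, 0, 0, 0, -0.024, 100], [0, 0, 0, 0, 0, -0.034, 100], [0, 0, 0, 0, 0, -0.037, 100], [0, 0, 0, 0, 0, -0.037, 100]])

```text
time: 5.05
tool_pos: [0.6255, -0.3143, 0.0022]
ee_rot: [-3.139, -0.001, 1.571]
wrist_force: [-0.0, -0.4, -0.1]
width: 0.094
finger_force: 0.0
```

Call:
apply_moves(commands=[[0, 0, 0, 0, 0, 0, 60], [0, 0, 0, 0, 0, 0, 60], [0, 0, 0, 0, 0, 0, 60], [0, 0, 0, 0, 0, 0, 60], [0, 0, 0, 0, 0, 0, 60]])

```text
time: 5.55
tool_pos: [0.6265, -0.3149, 0.0044]
ee_rot: [3.141, 0.0, 1.571]
wrist_force: [-0.1, -0.1, 0.0]
width: 0.0584
finger_force: 0.0
```

```bash
python3 - <<'E'
from fit import *
o=get_obs(); p=o["tool_pos"];print(p,o["width"],o["time"],o["wrist_force"],o["finger_force"])
s=snapshot("scene")
u,v=proj(s,p)[0].round().astype(int)
im=cv2.resize(s["pixels"][:,:,::-1][v-35:v+25,u-35:u+35],None,fx=8,fy=8,interpolation=cv2.INTER_CUBIC)
cv2.imwrite("pics/f.png",im)
E
```

```text
[ 0.6264945  -0.31488276  0.0043565 ] 0.05835456942917875 5.55 [-0.12026238 -0.0672342   0.01923203] 0.0
```

View pics/f.png

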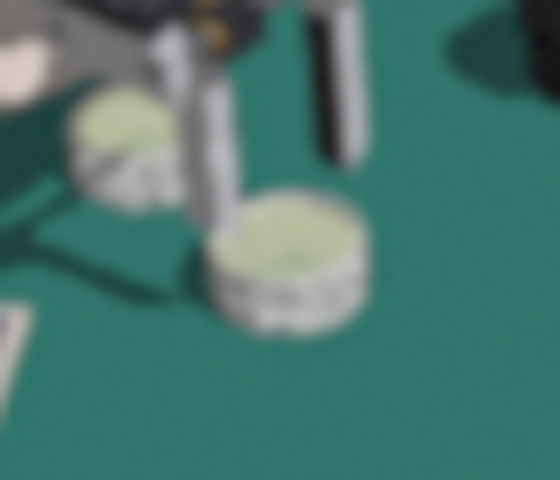

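Confirmed: the jaws closed to 58 mm in empty air above the cell, so the true height is about 38 mm more than reported. I'll open and descend carefully while watching the force.

Call:
apply_moves(commands=[[0, 0, 0, 0, 0, 0, 100], [0, 0, 0, 0, 0, 0, 100], [0, 0, 0, 0, 0, 0, 100], [0, 0, 0, 0, 0, 0, 100], [0, 0, 0, 0, 0, 0, 100]])

```text
time: 6.1
tool_pos: [0.6263, -0.3147, 0.004]
ee_rot: [3.142, -0.0, 1.571]
wrist_force: [-0.1, -0.2, -0.8]
width: 0.0922
finger_force: 0.0
```

Call:
apply_moves(commands=[[0, 0, 0, 0, 0, -0.012, 100], [0, 0, 0, 0, 0, -0.022, 100], [0, 0, 0, 0, 0, -0.03, 100], [0, 0, 0, 0, 0, -0.034, 100], [0, 0, 0, 0, 0, -0.034, 100]])

```text
time: 6.6
tool_pos: [0.6255, -0.3142, -0.0317]
ee_rot: [-3.139, -0.001, 1.571]
wrist_force: [-0.1, 0.7, 0.3]
width: 0.0936
finger_force: 0.0
```

Call:
apply_moves(commands=[[0, 0, 0, 0, 0, -0.001, 100], [0, 0, 0, 0, 0, -0.002, 100], [0, 0, 0, 0, 0, -0.003, 100], [0, 0, 0, 0, 0, -0.004, 100], [0, 0, 0, 0, 0, -0.004, 100]])

```text
time: 7.1
tool_pos: [0.6263, -0.3148, -0.034]
ee_rot: [3.141, -0.0, 1.571]
wrist_force: [0.3, 0.6, 0.1]
width: 0.0938
finger_force: 0.0
```

Call:
apply_moves(commands=[[0, 0, 0, 0, 0, -0.001, 100], [0, 0, 0, 0, 0, -0.002, 100], [0, 0, 0, 0, 0, -0.003, 100], [0, 0, 0, 0, 0, -0.003, 100], [0, 0, 0, 0, 0, -0.003, 100]])

```text
time: 7.6
tool_pos: [0.6263, -0.3148, -0.0371]
ee_rot: [-3.142, -0.0, 1.571]
wrist_force: [1.1, 0.6, -0.7]
width: 0.0938
finger_force: 0.0
```

Call:
apply_moves(commands=[[0, 0, 0, 0, 0, -0.001, 100], [0, 0, 0, 0, 0, -0.002, 100], [0, 0, 0, 0, 0, -0.002, 100], [0, 0, 0, 0, 0, -0.002, 100], [0, 0, 0, 0, 0, -0.002, 100]])

```text
time: 8.1
tool_pos: [0.6263, -0.3148, -0.0391]
ee_rot: [-3.142, -0.0, 1.571]
wrist_force: [0.2, -0.4, -0.2]
width: 0.094
finger_force: 0.0
```

Call:
apply_moves(commands=[[0, 0, 0, 0, 0, 0.002, 80], [0, 0, 0, 0, 0, 0.002, 50], [0, 0, 0, 0, 0, 0.002, 50], [0, 0, 0, 0, 0, 0.002, 50], [0, 0, 0, 0, 0, 0.002, 50]])

```text
time: 8.6
tool_pos: [0.6263, -0.3148, -0.037]
ee_rot: [-3.142, 0.0, 1.571]
wrist_force: [-0.7, -0.8, 0.0]
width: 0.0591
finger_force: 30.0
```

Call:
apply_moves(commands=[[0, 0, 0, 0, 0, 0, 50], [0, 0, 0, 0, 0, 0.005, 50], [0, 0, 0, 0, 0, 0.02, 50], [0, 0, 0, 0, 0, 0.04, 50], [0, 0, 0, 0, 0, 0.06, 50]])

```text
time: 9.1
tool_pos: [0.6264, -0.3148, 0.0245]
ee_rot: [3.141, 0.0, 1.571]
wrist_force: [0.8, -0.1, -1.6]
width: 0.0599
finger_force: 30.0
```

Call:
apply_moves(commands=[[0, 0, 0, 0, 0, 0.04, 50], [0, 0, 0, 0, 0, 0.085, 50], [0, 0, 0, -0.007, 0.022, 0.12, 50], [0, 0, 0, -0.02, 0.063, 0.135, 50], [0, 0, 0, -0.033, 0.105, 0.14, 50]])

```text
time: 9.6
tool_pos: [0.5945, -0.21, 0.1681]
ee_rot: [3.134, 0.003, 1.569]
wrist_force: [0.4, 0.1, -0.3]
width: 0.0596
finger_force: 30.0
```

Call:
apply_moves(commands=[[0, 0, 0, -0.013, 0.042, 0, 50], [0, 0, 0, -0.026, 0.084, 0, 50], [0, 0, 0, -0.038, 0.122, 0, 50], [0, 0, 0, -0.048, 0.153, 0, 50], [0, 0, 0, -0.053, 0.168, 0, 50]])

```text
time: 10.1
tool_pos: [0.5398, -0.0394, 0.1648]
ee_rot: [3.139, -0.0, 1.573]
wrist_force: [-0.3, 0.2, -1.5]
width: 0.0598
finger_force: 30.0
```

Call:
apply_moves(commands=[[0, 0, 0, -0.004, 0.012, 0, 50], [0, 0, 0, -0.0064, 0.0198, 0, 50], [0, 0, 0, -0.0064, 0.0198, 0, 50], [0, 0, 0, -0.0064, 0.0198, -0.005, 50], [0, 0, 0, -0.0064, 0.0198, -0.01, 50]])

```text
time: 10.6
tool_pos: [0.5342, -0.023, 0.1524]
ee_rot: [-3.141, 0.0, 1.569]
wrist_force: [0.3, -0.5, -2.3]
width: 0.0593
finger_force: 30.0
```

```bash
python3 - <<'E'
from fit import *
o=get_obs(); p=o["tool_pos"];print(p,o["width"],o["time"],o["wrist_force"],o["joint_positions"].round(2))
T=[]
for c in("scene","top"):
    s=snapshot(c)
    b=p+[0,0,.037]; u,v=proj(s,b)[0].round().astype(int)
    im=cv2.resize(s["pixels"][:,:,::-1][v-30:v+40,u-25:u+25],None,fx=8,fy=8,interpolation=cv2.INTER_CUBIC)
    a=np.linspace(0,2*np.pi,40)
    for z,r,col in((b[2],.03,(0,0,255)),(b[2]+.026,.03,(0,0,255)),(.160,.018,(0,255,255)),(.142,.028,(255,0,0))):
        q=proj(s,[[.534+r*np.cos(t),-.022+r*np.sin(t),z] for t in a])-[u-25,v-30]+.5
        cv2.polylines(im,[(q*8).astype(int)],True,col,1)
    T.append(im)
    for q in("cell","pin_tops","seat"):
        for r in place_of(c,q)[:2]: print(c,q,np.round(r["pixel"],1),round(r["score"],2))
    print(c,"cell bottom proj",proj(s,b),"seat",proj(s,[.534,-.022,.142]))
cv2.imwrite("pics/g.png",np.hstack(T))
E
```

```text
[ 0.53424205 -0.02298705  0.152409  ] 0.05933326501651112 10.6 [ 0.26740442 -0.47775928 -2.34882954] [-0.15  0.06  1.43 -0.    1.66 -0.15]
scene cell [197.3 166.7] 0.73
scene cell [151.2 212.5] 0.61
scene cell bottom proj [[262.61963849 194.6327313 ]] seat [[262.42970103 208.58331649]]
top cell [375.7 139.5] 0.92
top cell [410.4 258.2] 0.89
top seat [340.3 199. ] 0.73
top cell bottom proj [[233.67526646 151.25848372]] seat [[234.26903079 155.47870675]]
```

View pics/g.png

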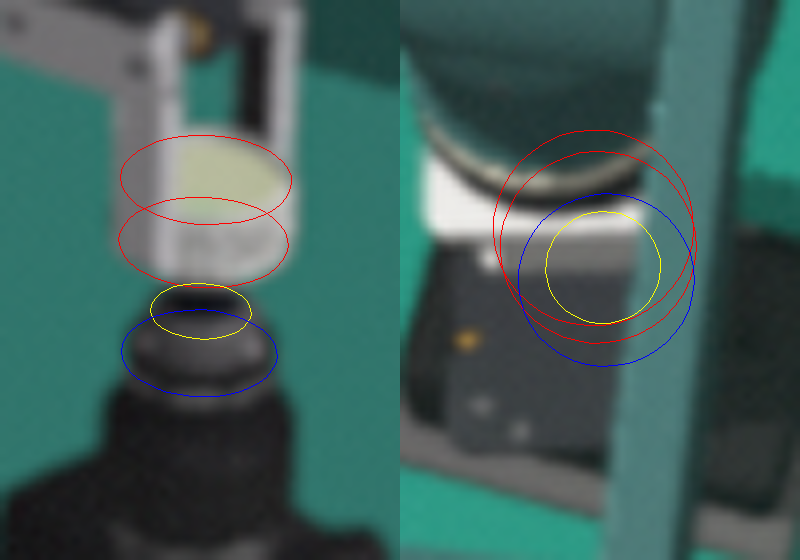

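The scene view shows the cell (centre about crop x=205) hanging over the nose (about x=203), aligned within the lead-in. I'll lower it onto the pins with force checks.

Call:
apply_moves(commands=[[0, 0, 0, 0, 0, -0.01, 50], [0, 0, 0, 0, 0, -0.018, 50], [0, 0, 0, 0, 0, -0.024, 50], [0, 0, 0, 0, 0, -0.028, 50], [0, 0, 0, 0, 0, -0.031, 50]])

```text
time: 11.5
tool_pos: [0.5336, -0.0219, 0.1212]
ee_rot: [-3.141, -0.0, 1.571]
wrist_force: [-0.5, -0.7, -0.0]
width: 0.0598
finger_force: 30.0
```

Call:
apply_moves(commands=[[0, 0, 0, 0, 0, -0.001, 50], [0, 0, 0, 0, 0, -0.002, 50], [0, 0, 0, 0, 0, -0.003, 50], [0, 0, 0, 0, 0, -0.004, 50], [0, 0, 0, 0, 0, -0.004, 50]])

```text
time: 12.0
tool_pos: [0.5341, -0.0224, 0.1201]
ee_rot: [3.14, 0.001, 1.571]
wrist_force: [-4.4, -0.3, 7.1]
width: 0.0595
finger_force: 30.0
```

Contact on the taper, pushing the tool toward -x. I'll shift that way with it.

Call:
apply_moves(commands=[[0, 0, 0, 0, 0, 0.001, 50], [0, 0, 0, -0.001, 0, 0.001, 50], [0, 0, 0, -0.002, 0, 0.001, 50], [0, 0, 0, -0.002, 0, 0.0, 50], [0, 0, 0, -0.002, 0, -0.001, 50]])

```text
time: 12.5
tool_pos: [0.5326, -0.0231, 0.118]
ee_rot: [3.139, 0.002, 1.57]
wrist_force: [-0.7, -4.8, 2.0]
width: 0.0593
finger_force: 30.0
```

```bash
python3 -c "
from h import *
o=get_obs();print(o['tool_pos'],o['wrist_force'],o['wrist_torque'])"
```

```text
[ 0.53259707 -0.02312004  0.11799671] [-0.69879756 -4.78221166  1.99604273] [-0.97801858  0.01645392  0.05304108]
```

Call:
apply_moves(commands=[[0, 0, 0, 0, -0.001, 0, 50], [0, 0, 0, 0, -0.0015, 0, 50], [0, 0, 0, 0, -0.0015, -0.001, 50], [0, 0, 0, 0, -0.0015, -0.002, 50], [0, 0, 0, 0, -0.0015, -0.002, 50]])

```text
time: 13.0
tool_pos: [0.5317, -0.0234, 0.1143]
ee_rot: [-3.141, -0.0, 1.571]
wrist_force: [0.6, -3.2, -2.2]
width: 0.0594
finger_force: 30.0
```

```bash
python3 -c "
from h import *
o=get_obs();print(o['tool_pos'],o['wrist_force'],o['wrist_torque'])"
```

```text
[ 0.53168392 -0.02339209  0.11430514] [ 0.64181326 -3.21032941 -2.21965758] [-0.48167193 -0.1689633  -0.04153861]
```

Call:
apply_moves(commands=[[0, 0, 0, 0, -0.001, 0, 50], [0, 0, 0, 0, -0.001, 0, 50], [0, 0, 0, 0, -0.001, -0.001, 50], [0, 0, 0, 0, -0.001, -0.002, 50], [0, 0, 0, 0, -0.001, -0.002, 50]])

```text
time: 13.5
tool_pos: [0.532, -0.024, 0.1136]
ee_rot: [3.141, -0.001, 1.571]
wrist_force: [-1.1, 0.8, 2.3]
width: 0.06
finger_force: 30.0
```

Call:
apply_moves(commands=[[0, 0, 0, 0, 0, 0, 50], [0, 0, 0, 0, 0, -0.001, 50], [0, 0, 0, 0, 0, -0.002, 50], [0, 0, 0, 0, 0, -0.002, 50], [0, 0, 0, 0, 0, -0.002, 50]])

```text
time: 14.0
tool_pos: [0.5323, -0.0241, 0.113]
ee_rot: [3.14, -0.0, 1.571]
wrist_force: [-3.9, 1.6, 8.1]
width: 0.0599
finger_force: 30.0
```

Seated on the pins (reported z 0.113, 8 N). Now turning under a light push.

Call:
apply_moves(commands=[[0, 0, 0.05, -0.0006, 0.0003, 0, 50], [0, 0, 0.11, -0.0006, 0.0003, 0, 50], [0, 0, 0.17, -0.0006, 0.0003, 0, 50], [0, 0, 0.23, -0.0006, 0.0003, 0, 50], [0, 0, 0.3, -0.0006, 0.0003, 0, 50]])

```text
time: 14.5
tool_pos: [0.5334, -0.0245, 0.1137]
ee_rot: [3.136, 0.002, 1.873]
wrist_force: [0.2, 0.6, 8.4]
width: 0.0599
finger_force: 30.0
```

Call:
apply_moves(commands=[[0, 0, 0.06, 0, 0, 0, 50], [0, 0, 0.12, 0, 0, 0, 50], [0, 0, 0.18, 0, 0, 0, 50], [0, 0, 0.24, 0, 0, 0, 50], [0, 0, 0.3, 0, 0, 0, 50]])

```text
time: 15.0
tool_pos: [0.5335, -0.0245, 0.1137]
ee_rot: [3.137, 0.004, 2.173]
wrist_force: [-0.2, 0.9, 7.5]
width: 0.0592
finger_force: 30.0
```

Call:
apply_moves(commands=[[0, 0, 0.06, 0, 0, 0, 50], [0, 0, 0.12, 0, 0, 0, 50], [0, 0, 0.18, 0, 0, 0, 50], [0, 0, 0.24, 0, 0, 0, 50], [0, 0, 0.3, 0, 0, 0, 50]])

```text
time: 15.5
tool_pos: [0.5336, -0.0246, 0.1136]
ee_rot: [3.138, 0.006, 2.473]
wrist_force: [0.9, 1.1, 7.4]
width: 0.0597
finger_force: 30.0
```

Call:
apply_moves(commands=[[0, 0, 0.06, 0, 0, 0, 50], [0, 0, 0.12, 0, 0, 0, 50], [0, 0, 0.18, 0, 0, 0, 50], [0, 0, 0.24, 0, 0, 0, 50], [0, 0, 0.3, 0, 0, 0, 50]])

```text
time: 16.0
tool_pos: [0.5338, -0.0244, 0.1136]
ee_rot: [3.14, 0.007, 2.773]
wrist_force: [1.2, 1.3, 8.0]
width: 0.0595
finger_force: 30.0
```

Call:
apply_moves(commands=[[0, 0, 0.06, 0, 0, 0, 50], [0, 0, 0.12, 0, 0, 0, 50], [0, 0, 0.18, 0, 0, 0, 50], [0, 0, 0.24, 0, 0, 0, 50], [0, 0, 0.3, 0, 0, 0, 50]])

```text
time: 16.5
tool_pos: [0.5341, -0.0239, 0.1137]
ee_rot: [3.141, 0.007, 3.073]
wrist_force: [0.3, 1.7, 7.2]
width: 0.0597
finger_force: 30.0
```

```bash
python3 -c "
from h import *
o=get_obs();print(o['tool_pos'],o['ee_rot'],o['wrist_force'],o['wrist_torque'],o['joint_positions'])"
```

```text
[ 0.5340821  -0.02386334  0.11365631] [3.14054134 0.007341   3.07315691] [0.31074008 1.74332862 7.1570542 ] [ 0.44423119 -0.37478373 -0.07920947] [-0.15193895  0.06279695  1.50047081  0.00165993  1.57109716 -1.6542969 ]
```

Call:
apply_moves(commands=[[0, 0, 0.06, 0, 0, 0, 50], [0, 0, 0.12, 0, 0, 0, 50], [0, 0, 0.18, 0, 0, 0, 50], [0, 0, 0.24, 0, 0, 0, 50], [0, 0, 0.3, 0, 0, 0, 50]])

```text
time: 17.0
tool_pos: [0.5341, -0.0234, 0.1133]
ee_rot: [-3.141, 0.007, -2.91]
wrist_force: [1.9, 1.5, 3.8]
width: 0.0596
finger_force: 30.0
```

Call:
apply_moves(commands=[[0, 0, 0.06, 0, 0, 0, 50], [0, 0, 0.12, 0, 0, 0, 50], [0, 0, 0.18, 0, 0, 0, 50], [0, 0, 0.24, 0, 0, 0, 50], [0, 0, 0.3, 0, 0, 0, 50]])

```text
time: 17.5
tool_pos: [0.5335, -0.0228, 0.1111]
ee_rot: [3.141, 0.006, -2.611]
wrist_force: [4.8, 2.4, -0.3]
width: 0.0595
finger_force: 30.0
```

It has dropped by about 2.5 mm. Checking the torque, then lowering.

```bash
python3 -c "
from h import *
o=get_obs();print(o['tool_pos'],o['ee_rot'],o['wrist_force'],o['wrist_torque'])"
```

```text
[ 0.53347757 -0.02279828  0.11111341] [ 3.1414356   0.0055282  -2.61126062] [ 4.76148369  2.40995568 -0.32674014] [ 0.76040775 -0.89386578 -0.91535197]
```

Call:
apply_moves(commands=[[0, 0, -0.02, 0.0004, 0.0003, 0, 50], [0, 0, -0.03, 0.0006, 0.0003, -0.001, 50], [0, 0, -0.03, 0.0006, 0.0003, -0.002, 50], [0, 0, -0.03, 0.0006, 0.0003, -0.003, 50], [0, 0, -0.03, 0.0006, 0.0003, -0.003, 50]])

```text
time: 18.0
tool_pos: [0.5334, -0.0231, 0.1107]
ee_rot: [-3.141, 0.005, -2.643]
wrist_force: [0.8, 3.0, 8.7]
width: 0.0597
finger_force: 30.0
```

```bash
python3 -c "
from h import *
o=get_obs();print(o['tool_pos'],o['ee_rot'],o['wrist_force'],o['wrist_torque'])"
```

```text
[ 0.53339683 -0.02310176  0.11071639] [-3.14055497  0.00462699 -2.64317081] [0.81105897 3.04108469 8.67570705] [ 0.96763642 -0.24559983 -0.22868814]
```

Call:
apply_moves(commands=[[0, 0, -0.01, 0, 0.0006, 0.001, 50], [0, 0, -0.03, 0, 0.001, 0.001, 50], [0, 0, -0.05, 0, 0.001, 0, 50], [0, 0, -0.05, 0, 0.001, -0.001, 50], [0, 0, -0.05, 0, 0.001, -0.001, 50]])

```text
time: 18.5
tool_pos: [0.5329, -0.0229, 0.1074]
ee_rot: [-3.141, 0.002, -2.693]
wrist_force: [4.7, 2.6, 3.4]
width: 0.0593
finger_force: 30.0
```

```bash
python3 -c "
from h import *
o=get_obs();print(o['tool_pos'],o['ee_rot'],o['wrist_force'],o['wrist_torque'])"
```

```text
[ 0.53292646 -0.02287811  0.10738812] [-3.14076864e+00  2.06659564e-03 -2.69265524e+00] [4.70823467 2.6030277  3.42308362] [ 0.53870818 -0.95758592 -0.18616815]
```

Free and resting at the seal. I'll relieve the side load and push home.

Call:
apply_moves(commands=[[0, 0, -0.01, 0.001, 0.0007, -0.001, 50], [0, 0, -0.02, 0.001, 0.0007, -0.003, 50], [0, 0, -0.02, 0.001, 0.0007, -0.005, 50], [0, 0, -0.02, 0.001, 0.0007, -0.007, 50], [0, 0, -0.02, 0.001, 0.0007, -0.007, 50]])

```text
time: 19.0
tool_pos: [0.533, -0.0229, 0.1048]
ee_rot: [-3.139, 0.001, -2.713]
wrist_force: [-4.6, 0.8, 20.9]
width: 0.0593
finger_force: 30.0
```

```bash
python3 -c "
from h import *
o=get_obs();print(o['tool_pos'],o['ee_rot'],o['wrist_force'],o['wrist_torque'])"
```

```text
[ 0.53304635 -0.02288344  0.10480791] [-3.13908790e+00  1.40720812e-03 -2.71250144e+00] [-4.64129631  0.75923758 20.88067796] [0.48714766 0.81701809 0.14959008]
```

Call:
apply_moves(commands=[[0, 0, 0, -0.0007, 0, 0, 50], [0, 0, 0.01, -0.0007, 0, 0, 50], [0, 0, -0.01, -0.0007, 0, 0, 50], [0, 0, 0, -0.0007, 0, 0, 50], [0, 0, 0, -0.0007, 0, 0, 50]])

```text
time: 19.5
tool_pos: [0.5332, -0.0229, 0.1048]
ee_rot: [-3.138, 0.003, -2.713]
wrist_force: [-1.8, 0.5, 19.0]
width: 0.0593
finger_force: 30.0
```

```bash
python3 - <<'E'
from h import *
o=get_obs();print(o['tool_pos'],o['ee_rot'],o['wrist_force'],o['wrist_torque'],o['time'])
T=[]
s=snapshot("scene"); p=o["tool_pos"]; b=np.array([.533,-.023,.142]); u,v=proj(s,b)[0].round().astype(int)
im=cv2.resize(s["pixels"][:,:,::-1][v-35:v+35,u-35:u+35],None,fx=8,fy=8,interpolation=cv2.INTER_CUBIC)
cv2.imwrite("pics/h.png",im)
E
```

```text
[ 0.53320982 -0.02292623  0.10484577] [-3.13829021  0.00326238 -2.71314212] [-1.77258504  0.46410262 18.99604021] [ 0.4980221   0.44378274 -0.16483025] 19.5
```

View pics/h.png

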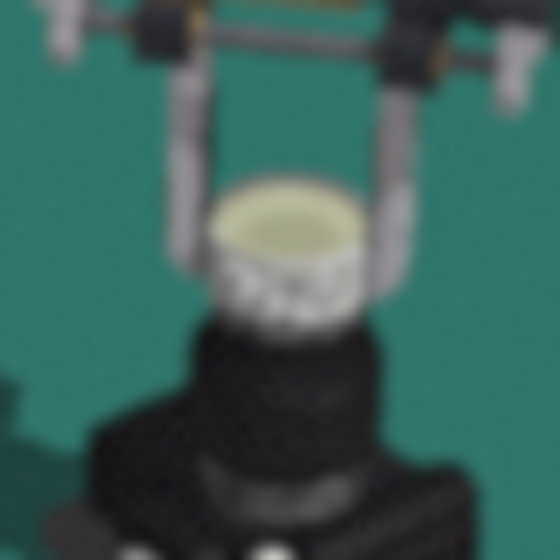

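The view shows the cell down on the lens and both fingers gripping it. One confirming push with a small wiggle.

Call:
apply_moves(commands=[[0, 0, 0.02, -0.0003, 0, -0.001, 50], [0, 0, -0.02, -0.0003, 0, -0.0015, 50], [0, 0, 0.01, -0.0003, 0, -0.0015, 50], [0, 0, 0, -0.0003, 0, -0.0015, 50], [0, 0, 0, -0.0003, 0, -0.0015, 50]])

```text
time: 20.05
tool_pos: [0.5338, -0.023, 0.1049]
ee_rot: [-3.137, 0.005, -2.712]
wrist_force: [-1.7, 1.4, 23.6]
width: 0.0594
finger_force: 30.0
```

Call:
apply_moves(commands=[[0, 0, 0, 0, 0, 0, 50], [0, 0, 0, 0, 0, 0, 50], [0, 0, 0, 0, 0, 0, 50], [0, 0, 0, 0, 0, 0, 50], [0, 0, 0, 0, 0, 0, 50]])

```text
time: 20.55
tool_pos: [0.5338, -0.0231, 0.1049]
ee_rot: [-3.137, 0.005, -2.712]
wrist_force: [-2.8, 1.5, 23.7]
width: 0.0598
finger_force: 30.0
```

A hard stop: more push gives no more travel, and it sits 8.7 mm below the pin-top level, against 9 mm expected. The hold is steady, so I'm handing it in.

```bash
python3 -c "
from bench import *
print(close_job())"
```

```text
the job is handed in; nothing more can be done
None
```

The leftmost cell is over the lens nose with its keyways over the pins, pressed to a hard stop at about 24 N and still gripped by the rim; the job was handed in at about 20.6 s (no verdict was returned), and the arm read true height about 38 mm too low, which I corrected for.

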